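# Nest the snack cups and stow the odd pots

### The arm

A 6-joint arm with a two-finger parallel gripper is mounted at the origin on the work surface. World frame = base frame: x ahead of the robot, y to its left, z up, the work surface at z = 0. Lengths are in m, angles in rad, forces in N, time in s.
With the tool pointing down it reaches from about 0.35 to 0.725 m from the base axis. Payload 6 kg.
Tool frame: the origin (TCP) lies at the very end of the fingers, on their centre line; the grasp point (between the pads) lies 19 mm behind it; z points along the fingers, y is the line along which they close (so a half turn about z gives the same grasp; the last joint's range is limited). The gripper opens to 85 mm and grips with 20 to 120 N. Pads are 22 mm wide; open, the fingers measure 114 mm over their backs; the gripper's body (76 mm by 85 mm) begins 54 mm behind the grasp point. The pads swing forward as they close: fully open they stand 13 mm farther back than shut.
Start: joints at [-0.866, 0.04, 0.085, 0, -1.615, -0.334], TCP at [0.217, -0.559, 0.231] pointing down, gripper open.
Joint ranges: [-2.56, 2.56], [-1.29, 2.01], [-1.08, 1.49], [-3.29, 1.98], [-2.81, -0.18], [-2.99, 2.99]. Speed limits (rad/s): [2.57, 2.57, 3.01, 3.14, 3.14, 3.14].

### API

Orientations are given as a unit quaternion [w, x, y, z].
In Python, from station import r gives the robot as it stands.
- The arm moves only by the shell command python3 -m jog 'ROWS' [FORCE]. ROWS is a JSON object of lists of equal length, an entry for each row: "delta_pos": the shift along the tool's x, y, z in mm, a list of three; "turn": the turn, a rotation vector about the tool's x, y, z in degrees, a list of three; "grip": the closure in counts, from 0 (fully open) to 255 (shut). A call has 1 to 10 rows; each row is the pose to reach, as a shift and turn from the pose commanded when the call began, along the tool's axes at that moment; what a row does not reach only later rows make up. A row lasts 1/10 s, in which the tool goes at most 50 mm and 8.59 degrees, less where a joint would pass 70% of its speed; a pose out of reach is approached as far as the arm can. A call with a gripper value outside its range is refused whole. The fingers move at their own pace and stop on an object; FORCE is the grip in N (left out, the last holds). Time passes only in rows, so rows that repeat a pose let the fingers close. It gives the time, the measured TCP pose, the force and the opening at its end, in the units of the state.
- r.sense(): the state, without advancing time (a new reading comes with each control period).
- r.read_camera(name): name is "scene" or "side" or "wrist"; returns (picture, depth): 420x560x3 uint8, red, green, blue; 420x560 float32, m along the optical axis (not along the pixel's ray), 0 where there is no reading.
- r.camera_model(name): a dict with "intrinsics" (3x3 intrinsics, pixels), "T" (4x4, takes a point from camera to world coordinates); the wrist camera has in their place "T_tool_cam" (4x4, takes a point from camera to tool coordinates, whose origin is the TCP and whose axes are the flange's). Camera axes: x right, y down, z forward; pixel columns grow to the right and rows downward; lengths in m; the calibration is good to about 2 mm. The wrist camera is an equidistant fisheye: a pixel r from the principal point sees the ray r / f radians off the axis. A picture is of the moment at which its call begins: read the wrist's pose just before it. camera_model takes no time and is no camera call.
- r.finish_job(): hands the job in, once; it reports no verdict.
Trained networks look in the newest picture that a camera, given by its name, has taken for a name from the list of things; names that differ only in an ending like _2 or _b are one class to them, and where a whole thing is asked for, a point or a joint stands for the part that bears it (a point fixed in the world has none). Each returns a list of dicts, best first, with "conf" (0 to 1); they miss things now and then, are a little off and sometimes report something else, mostly with a low value. They report only what shows in the picture. A call takes as long as a camera call. They do not tell look-alikes from the thing itself.
- r.look_for(camera, thing): "xyz" ([x, y, z] in m, in the coordinates of the camera as it stood for that picture, good to about 4 mm: the middle of the surface that is visible of it).
- r.regions_of(camera, thing): "pixels" (420x560 bool, what is visible of it).
- r.mark_of(camera, thing): "xyz" ([x, y, z] in m, in the coordinates of the camera as it stood for that picture, good to about 4 mm: a listed point, or the origin of a listed thing).
The state is a dict: "time_s": time; "q": joint angles; "joint_velocities": joint speeds; "joint_torque": joint torques, N m; "tool_pos": TCP position; "tool_rot": TCP orientation; "ft_force": force on the tool from outside, world axes, zero at the start; "torque": the same for the moment, N m; "gripper_width": finger opening in m.
Only numpy, scipy, OpenCV 4.12 (cv2) and the standard library are available. Lean on these libraries where they do the work, as an engineer would, in place of code of your own. Each camera call takes 0.05 s, during which the arm holds its last target. There are 200 camera calls.

### The job

Tidy the snack cup counter: pull the drawer fully open, nest all the tapered round cups into one upright stack in the middle of the round saucer and the tapered square cups into one upright stack in the middle of the square plate, and stand the straight-sided pots, which will not nest, upright on the floor of the drawer, then push it fully shut. The cups and pots are thin: hold them lightly (a finger force well under 50 N), set the cups down softly and never press hard on the porcelain, and leave the canister, the scoop and the jar alone.

Things in the scene. Friction and masses are not known exactly. Their poses are not given: they have to be found in the camera images.
- round1_mid (a point): Round purple plastic cup that nests (may be absent), 70 g, 64 high, starts upright: upright collar 60 in diameter over the top 15, below it a cone to a 34 foot; walls 2, inner floor 22 above the underside. Nested in a round cup it rests on that floor, 22 higher, its collar all above the lower rim. Point: on the axis half-way up (32 above the underside); z to the mouth.
- round2_mid (a point): Round purple plastic cup that nests (may be absent), 70 g, 64 high, starts upright: upright collar 60 in diameter over the top 15, below it a cone to a 34 foot; walls 2, inner floor 22 above the underside. Nested in a round cup it rests on that floor, 22 higher, its collar all above the lower rim. Point: on the axis half-way up (32 above the underside); z to the mouth.
- round3_mid (a point): Round purple plastic cup that nests (may be absent), 70 g, 64 high, starts upright: upright collar 60 in diameter over the top 15, below it a cone to a 34 foot; walls 2, inner floor 22 above the underside. Nested in a round cup it rests on that floor, 22 higher, its collar all above the lower rim. Point: on the axis half-way up (32 above the underside); z to the mouth.
- square1_mid (a point): Square purple plastic cup that nests (may be absent), 70 g, 64 high, starts upright at any yaw: upright collar 54 across flats over the top 15, below it a taper to a 30 foot; walls 2, inner floor 22 above the underside. Nests in a square cup with sides parallel (within 0.1 rad), 22 higher. Point: on the axis half-way up (32 above the underside); z to the mouth, x, y square to sides.
- square2_mid (a point): Square purple plastic cup that nests (may be absent), 70 g, 64 high, starts upright at any yaw: upright collar 54 across flats over the top 15, below it a taper to a 30 foot; walls 2, inner floor 22 above the underside. Nests in a square cup with sides parallel (within 0.1 rad), 22 higher. Point: on the axis half-way up (32 above the underside); z to the mouth, x, y square to sides.
- square3_mid (a point): Square purple plastic cup that nests (may be absent), 70 g, 64 high, starts upright at any yaw: upright collar 54 across flats over the top 15, below it a taper to a 30 foot; walls 2, inner floor 22 above the underside. Nests in a square cup with sides parallel (within 0.1 rad), 22 higher. Point: on the axis half-way up (32 above the underside); z to the mouth, x, y square to sides.
- pot_round_mid (a point): Odd squat straight-sided round dip pot of the same purple plastic (may be absent): 66 in diameter, 38 high, walls 5, 120 g; it nests in nothing. Starts upright on the counter. This point is on its axis half-way up (19 above the underside); z up.
- pot_square_mid (a point): Odd squat straight-sided square dip pot of the same purple plastic (may be absent): 56 x 56, 38 high, walls 5, 120 g; it nests in nothing. Starts upright on the counter at any yaw. This point is at its centre half-way up (19 above the underside); z up, x and y square to its sides.
- saucer_top (a point): Centre of the flat top of the loose round white porcelain saucer (92 to 98 in diameter, 8 high, 300 g) that carries the round cups. z up.
- plate_top (a point): Centre of the flat top of the loose square white porcelain plate (94 x 94, 8 high, 300 g) that carries the square cups. z up, x and y square to its sides.
- unit_drawer0 (a joint): Drawer of the low walnut unit (240 deep, 280 wide, 90 high, fixed to the counter). 0 = shut, grows to 0.166 m as it is pulled towards the robot; stays where it is left, slides with about 1 N of friction.
- unit_drawer0_handle (a point): Middle of the drawer's steel bar handle, a level bar about 10 thick and 120 long, 35 in front of the drawer front and 38 below the unit's top; it moves with the drawer. Its y axis runs along the bar, its -x axis is the way the drawer opens; can be gripped from above across the bar.
- drawer_left (a point): Spot for a pot's centre on the drawer floor, left (+y) compartment; moves with the drawer. Compartments: 117 wide (y), 195 long (x, -73 to +122 from here), parted by a clear acrylic wall 40 high; drawer sides 46 above the floor. Drawer fully open, the unit's front (90 high) is 87 off at +x. Axes as the handle's.
- drawer_right (a point): Spot for a pot's centre on the drawer floor, right (-y) compartment; moves with the drawer. Compartments: 117 wide (y), 195 long (x, -73 to +122 from here), parted by a clear acrylic wall 40 high; drawer sides 46 above the floor. Drawer fully open, the unit's front (90 high) is 87 off at +x. Axes as the handle's.
- canister: Bystander: closed steel canister, 76 in diameter, 110 high, origin under its centre.
- scoop: Bystander: aluminium scoop lying down, 165 long, 25 high; origin under the middle of its 70 x 50 bowl, handle towards its -x.
- jar: Bystander: closed glass jar with a steel cap, 70 in diameter, 90 high, origin under its centre.
Things that resemble listed ones, but are neither listed nor needed, are in the scene too. Leave any black or green look-alike of the part that bears round2_mid alone.

How it is judged:
By the outcome, as a careful person would: the job done as asked, in the order asked, and still so for the second after the job is handed in, with the robot touching nothing.
Of round1, round2, round3 only 2 to 3 are there at a start; the rules pass over those that are not, and their reading is None.
Of square1, square2, square3 only 2 to 3 are there at a start; the rules pass over those that are not, and their reading is None.
Of pot_round, pot_square only 1 to 2 are there at a start; the rules pass over those that are not, and their reading is None.
At some moment in a run one of pot_round, pot_square may be knocked a few centimetres aside while the robot is not near it.
It also fails if it takes over 210 s, if anything falls off the work surface, if the arm or the gripper's body presses on something with over 40 N, if the wrist force passes 120 N, or if a joint passes its speed limit or range.

## Working session

There is one attempt and no reset: what is moved stays moved. The work goes in short steps, Python scripts to look and compute and a shell command to move; the robot and the scene stay as the last step left them, time stands still between calls to the robot, and variables do not carry over. Pictures are saved under pics/ and viewed, on a budget of 14 in all, crops included, one or two more only if the job needs it, and the job is handed in when it is done.

```bash
ls; mkdir -p pics; cat > h.py <<'E'
import numpy as np, cv2
from scipy.spatial.transform import Rotation as R
from station import r
def Ttool():
    s=r.sense(); T=np.eye(4); q=s['tool_rot']; T[:3,:3]=R.from_quat([q[1],q[2],q[3],q[0]]).as_matrix(); T[:3,3]=s['tool_pos']; return T
def cam(name):
    m=r.camera_model(name)
    T=m['T'] if name!='wrist' else Ttool()@np.array(m['T_tool_cam'])
    return np.array(m['intrinsics']),np.array(T)
def cloud(name,d,K,T):
    v,u=np.mgrid[:d.shape[0],:d.shape[1]]
    x=(u-K[0,2])/K[0,0]; y=(v-K[1,2])/K[1,1]
    if name=='wrist':
        th=np.hypot(x,y); k=np.where(th>1e-6,np.tan(np.minimum(th,1.5))/np.maximum(th,1e-6),1); x,y=x*k,y*k
    P=np.stack([x*d,y*d,d],-1)
    return P@T[:3,:3].T+T[:3,3]
def shot(name,fn=None):
    K,T=cam(name); p,d=r.read_camera(name)
    if fn: cv2.imwrite('pics/'+fn,p[:,:,::-1])
    P=cloud(name,d,K,T); P[d<=0]=np.nan
    return p,P,K,T
E
python3 - <<'E'
from h import *
s=r.sense(); print({k:np.round(v,3) for k,v in s.items()})
for n in('scene','side'):
    p,P,K,T=shot(n,n+'0.png'); np.savez('/tmp/'+n,p=p,P=P); print(n,K[0,0],T.round(2).tolist())
    for t in('round1_mid','square1_mid','pot_round_mid','pot_square_mid','saucer_top','plate_top','unit_drawer0_handle','drawer_left','canister','scoop','jar'):
        for o in r.mark_of(n,t):
            c=np.array(o['xyz']); w=T[:3,:3]@c+T[:3,3]; px=K@c/c[2]; print(t,round(o['conf'],2),w.round(3),px[:2].round())
E
```

```text
pics
{'time_s': np.float64(0.0), 'q': array([-0.866,  0.041,  0.084, -0.   , -1.615, -0.334]), 'joint_velocities': array([ 0.002,  0.001,  0.001, -0.001, -0.001,  0.   ]), 'joint_torque': array([ 1.0000e-03, -3.6820e+01,  3.4742e+01,  6.9320e+00, -5.0000e-03,
       -0.0000e+00]), 'tool_pos': array([ 0.217, -0.559,  0.23 ]), 'tool_rot': array([-0.   , -0.184,  0.983,  0.001]), 'ft_force': array([ 0.475,  0.858, -0.031]), 'torque': array([ 0.007, -0.007,  0.008]), 'gripper_width': np.float64(0.085)}
scene 386.0437854206163 [[0.84, 0.4, -0.36, 0.96], [0.54, -0.6, 0.59, -0.54], [0.02, -0.69, -0.72, 0.79], [0.0, 0.0, 0.0, 1.0]]
round1_mid 0.58 [0.544 0.428 0.035] [322. 140.]
pot_round_mid 0.97 [0.431 0.231 0.018] [259. 163.]
pot_square_mid 0.6 [0.437 0.096 0.021] [235. 188.]
saucer_top 0.97 [0.677 0.012 0.006] [291. 246.]
plate_top 0.65 [0.654 0.151 0.009] [309. 209.]
plate_top 0.27 [0.546 0.429 0.033] [322. 140.]
unit_drawer0_handle 0.72 [ 0.563 -0.289  0.053] [173. 303.]
canister 0.74 [0.799 0.086 0.004] [346. 249.]
scoop 0.71 [0.737 0.28  0.001] [355. 196.]
jar 0.78 [ 0.674  0.4   -0.004] [352. 168.]
jar 0.18 [ 0.566 -0.29   0.053] [174. 304.]
side 424.1081864792307 [[-1.0, -0.03, 0.06, 0.56], [-0.06, 0.64, -0.76, 0.76], [-0.02, -0.76, -0.64, 0.68], [0.0, 0.0, 0.0, 1.0]]
round1_mid 0.55 [0.549 0.424 0.031] [304. 382.]
pot_round_mid 0.57 [0.429 0.227 0.017] [368. 290.]
pot_square_mid 0.73 [0.435 0.094 0.022] [359. 240.]
pot_square_mid 0.69 [0.65  0.151 0.007] [259. 261.]
saucer_top 0.59 [0.682 0.01  0.011] [251. 215.]
saucer_top 0.31 [0.431 0.23  0.015] [367. 292.]
plate_top 0.86 [0.651 0.151 0.01 ] [258. 260.]
unit_drawer0_handle 0.69 [ 0.564 -0.295  0.052] [303. 134.]
unit_drawer0_handle 0.21 [0.547 0.428 0.03 ] [306. 384.]
canister 0.96 [0.8   0.087 0.001] [196. 239.]
canister 0.28 [0.546 0.283 0.037] [307. 306.]
scoop 0.78 [0.737 0.274 0.002] [208. 309.]
jar 0.59 [ 0.674  0.404 -0.001] [230. 375.]
```

View pics/side0.png

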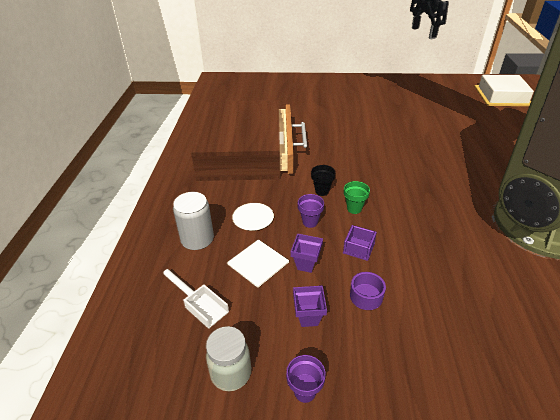

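View pics/scene0.png

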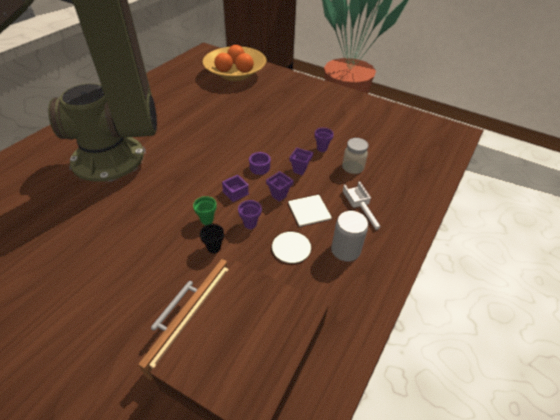

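The side picture shows the round purple cups at (310,210) and (306,378), and the square cups at (307,252) and (310,305). The square pot is at (360,242), the round pot at (368,290), the saucer at (253,216) and the plate at (258,262). The handle bar is at (303,134). The things that could be mistaken for a round cup are the black cup (322,178), the green cup (356,196) and the round pot (368,290). By colour and taper I choose the two purple tapered ones. Next I measure with depth.

```bash
python3 - <<'E'
from h import *
pts=[];white=[];seed={'r1':(.51,.04),'r2':(.547,.427)}
for n in('scene','side'):
    z=np.load(f'/tmp/{n}.npz'); p,P=z['p'],z['P']
    hsv=cv2.cvtColor(p,cv2.COLOR_RGB2HSV)
    ok=np.isfinite(P[...,0])&(P[...,0]>.3)&(P[...,0]<.9)&(abs(P[...,1])<.6)
    m=(hsv[...,0]>125)&(hsv[...,0]<160)&(hsv[...,1]>90)&ok
    nl,lab,st,_=cv2.connectedComponentsWithStats(m.astype(np.uint8))
    for i in range(1,nl):
        if st[i,4]<60: continue
        Q=P[lab==i]; zt=np.percentile(Q[:,2],97); top=Q[Q[:,2]>zt-.008]
        (c,wh,a)=cv2.minAreaRect((top[:,:2]*1000).astype(np.float32)); cc,rad=cv2.minEnclosingCircle((top[:,:2]*1000).astype(np.float32))
        print(n,'purple',st[i,:2],st[i,4],'ztop',zt.round(3),'rect',np.round(c),np.round(wh),round(a,1),'circ',np.round(cc),round(rad))
    w=(hsv[...,1]<60)&(hsv[...,2]>170)&ok&(P[...,2]<.03)&(P[...,2]>-.005)
    nl,lab,st,_=cv2.connectedComponentsWithStats(w.astype(np.uint8))
    for i in range(1,nl):
        if st[i,4]<300: continue
        Q=P[lab==i]; (c,wh,a)=cv2.minAreaRect((Q[:,:2]*1000).astype(np.float32)); print(n,'white',st[i,:2],'z',np.median(Q[:,2]).round(3),np.round(c),np.round(wh),round(a,1))
    # handle & front: grey pts / anything around
    b=ok&(P[...,1]<-.15)&(P[...,2]>.03)
    Q=P[b]; 
    hb=Q[(Q[:,0]<.58)&(Q[:,2]<.07)&(Q[:,0]>.5)]
    print(n,'unit x',np.percentile(Q[:,0],[1,5,50,99]).round(3),'y',np.percentile(Q[:,1],[1,99]).round(3),'z',np.percentile(Q[:,2],[50,99]).round(3))
    if len(hb)>5: (c,wh,a)=cv2.minAreaRect((hb[:,:2]*1000).astype(np.float32)); print('handle',len(hb),np.round(c),np.round(wh),a,np.median(hb[:,2]))
    for col,lo,hi in(('green',45,85),):
        g=(hsv[...,0]>lo)&(hsv[...,0]<hi)&(hsv[...,1]>120)&ok; print('green',np.median(P[g],0).round(3))
    k=(hsv[...,2]<40)&ok&(P[...,2]>.03)&(P[...,1]>-.15)&(P[...,1]<.05)&(P[...,0]>.4); print('black',np.median(P[k],0).round(3))
print(r.camera_model('wrist'))
E
```

```text
scene purple [315 128] 304 ztop 0.065 rect [550. 424.] [55. 67.] 27.5 circ [550. 424.] 34
scene purple [290 148] 384 ztop 0.066 rect [544. 288.] [54. 58.] 6.8 circ [544. 286.] 36
scene purple [249 152] 381 ztop 0.041 rect [432. 228.] [62. 63.] 60.2 circ [431. 230.] 34
scene purple [267 172] 464 ztop 0.066 rect [550. 154.] [56. 57.] 77.1 circ [550. 155.] 38
scene purple [223 175] 468 ztop 0.041 rect [437.  97.] [58. 58.] 69.1 circ [436.  96.] 37
scene purple [238 200] 460 ztop 0.066 rect [544.  20.] [58. 59.] 0.4 circ [544.  21.] 31
scene white [289 195] z 0.01 [651. 157.] [100. 103.] 50.8
scene white [272 232] z 0.009 [678.  13.] [101.  98.] 65.3
scene unit x [0.567 0.609 0.738 0.86 ] y [-0.424 -0.154] z [0.091 0.094]
handle 344 [ 570. -292.] [ 25. 130.] 4.110716819763184 0.05755265202512966
green [ 0.435 -0.031  0.047]
black [ 0.508 -0.094  0.051]
side purple [298 194] 658 ztop 0.065 rect [542.  22.] [56. 62.] 1.3 circ [541.  22.] 31
side purple [343 225] 833 ztop 0.039 rect [435.  99.] [58. 57.] 68.0 circ [434. 100.] 39
side purple [291 234] 877 ztop 0.065 rect [550. 155.] [58. 55.
[... 500 characters left out ...]
0.856] y [-0.417 -0.151] z [0.09  0.093]
handle 118 [ 568. -291.] [ 22. 128.] 0.8771883845329285 0.05664560227365112
green [ 0.436 -0.024  0.048]
black [ 0.513 -0.108  0.052]
{'intrinsics': array([[325.1922621 ,   0.        , 280.11465771],
       [  0.        , 325.1922621 , 214.62162932],
       [  0.        ,   0.        ,   1.        ]]), 'T_tool_cam': array([[ 3.39432566e-05, -9.58986622e-01, -2.83451332e-01,
         7.21873955e-02],
       [ 9.99999845e-01,  1.90181459e-04, -5.23681515e-04,
         3.59981559e-04],
       [ 5.56110755e-04, -2.83451270e-01,  9.58986480e-01,
        -1.42789839e-01],
       [ 0.00000000e+00,  0.00000000e+00,  0.00000000e+00,
         1.00000000e+00]])}
```

```bash
cat >> h.py <<'E'
def to(x,y,z,psi):
    """shift (mm, tool axes) and turn (deg) from the present pose to TCP x,y,z with tool x at yaw psi (deg), pointing down"""
    T=Ttool(); G=R.from_euler('z',psi,degrees=True).as_matrix()@np.diag([1,-1,-1.])
    print('delta',(T[:3,:3].T@(np.array([x,y,z])-T[:3,3])*1000).round(1),'turn',np.degrees(R.from_matrix(T[:3,:3].T@G).as_rotvec()).round(1),'psi now',np.degrees(np.arctan2(T[1,0],T[0,0])).round(1), T[:3,3].round(4))
E
python3 - <<'E'
from h import *
for n in('scene','side'):
    P=np.load(f'/tmp/{n}.npz')['P'].reshape(-1,3); Q=P[np.isfinite(P[:,0])]; Q=Q[(Q[:,2]>.08)&(Q[:,2]<.1)&(Q[:,1]<-.1)&(Q[:,1]>-.5)&(Q[:,0]>.55)&(Q[:,0]<.95)]
    print(n,cv2.minAreaRect((Q[:,:2]*1000).astype(np.float32)))
to(.569,-.291,.2,270)
E
```

```text
scene ((728.6221923828125, -280.12750244140625), (258.7738342285156, 281.68280029296875), 4.200823783874512)
side ((728.7542724609375, -281.5948486328125), (258.7776184082031, 289.85174560546875), 4.213534355163574)
delta [-424.9  122.5   31.2] turn [  0.   -0.  -68.8] psi now -158.8 [ 0.2174 -0.5592  0.2313]
```

```bash
D='see rows'; python3 -m jog '{"delta_pos":[[-425,123,30],[-425,123,30],[-425,123,30],[-425,123,30],[-425,123,30],[-425,123,30],[-425,123,30],[-425,123,30],[-425,123,30],[-425,123,30]],"turn":[[0,0,-68.8],[0,0,-68.8],[0,0,-68.8],[0,0,-68.8],[0,0,-68.8],[0,0,-68.8],[0,0,-68.8],[0,0,-68.8],[0,0,-68.8],[0,0,-68.8]],"grip":[177,177,177,177,177,177,177,177,177,177]}' 20
python3 - <<'E'
from h import *
to(.569,-.291,.2,270); print(r.sense()['q'])
p,P,K,T=shot('wrist','w1.png')
for t in('unit_drawer0_handle',):
    for o in r.mark_of('wrist',t): print(t,o['conf'],(T[:3,:3]@o['xyz']+T[:3,3]).round(4))
Q=P[np.isfinite(P[...,0])]; Q=Q[(Q[:,2]>.045)&(Q[:,2]<.065)&(abs(Q[:,0]-.57)<.025)&(abs(Q[:,1]+.29)<.05)]
print(len(Q),Q.mean(0),cv2.minAreaRect((Q[:,:2]*1000).astype(np.float32)))
E
```

```text
time_s: 2.2
tool_pos: [0.5718, -0.2868, 0.199]
tool_rot: [0.0, 0.709, -0.705, -0.001]
ft_force: [-1.2, -0.2, -0.1]
gripper_width: 0.0261
delta [ 4.2  2.8 -1. ] turn [0.1 0.1 0.3] psi now -89.7 [ 0.5718 -0.2868  0.199 ]
[-1.53373207e-01  1.46588207e-01  1.40339683e-01 -1.18876356e-03
 -1.56705805e+00  1.58971601e-01]
unit_drawer0_handle 0.8 [ 0.5644 -0.2923  0.0469]
1493 [ 0.565849   -0.2845591   0.05623375] ((574.6399536132812, -289.98651123046875), (40.99600601196289, 100.02184295654297), 0.2411927580833435)
```

```bash
python3 - <<'E'
from h import *
p,P,K,T=shot('wrist')
Q=P[np.isfinite(P[...,0])]
for y in(-.33,-.31,-.29,-.27,-.25):
    S=Q[(abs(Q[:,1]-y)<.005)&(Q[:,0]>.53)&(Q[:,0]<.592)&(Q[:,2]>.048)&(Q[:,2]<.07)]
    print(y,len(S),np.percentile(S[:,0],[2,10,50,90,98]).round(4),S[:,2].max().round(4))
to(.5665,-.291,.2,274.2)
E
```

```text
-0.33 136 [0.5604 0.5613 0.5658 0.5702 0.5711] 0.0586
-0.31 133 [0.5593 0.5603 0.5639 0.5684 0.5693] 0.0588
-0.29 123 [0.5582 0.5585 0.5629 0.5674 0.5683] 0.059
-0.27 122 [0.556  0.5571 0.5617 0.5655 0.5664] 0.0588
-0.25 140 [0.5548 0.5558 0.5615 0.5682 0.5762] 0.0593
delta [0.5 2.4 1.2] turn [ 0.  -0.  -4.1] psi now -89.9 [ 0.5689 -0.2905  0.2012]
```

View pics/w1.png

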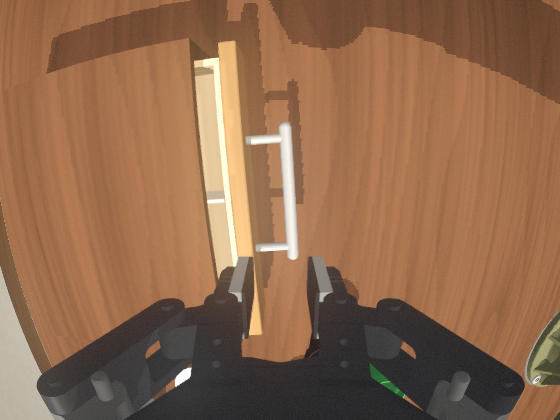

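The wrist picture shows the drawer slightly open already. The bar runs from (285,125) to (293,258) with the fingers' gap beside it. I measure bar centre x≈0.563, yaw ≈4°.

```bash
python3 -m jog '{"delta_pos":[[0.5,6,40],[0.5,6,80],[0.5,6,110],[0.5,6,130],[0.5,6,150],[0.5,6,160],[0.5,6,168],[0.5,6,168],[0.5,6,168],[0.5,6,168]],"turn":[[0,0,-4],[0,0,-4],[0,0,-4],[0,0,-4],[0,0,-4],[0,0,-4],[0,0,-4],[0,0,-4],[0,0,-4],[0,0,-4]],"grip":[177,177,177,177,177,177,177,177,230,230]}' 20
python3 -m jog '{"delta_pos":[[0,0,0],[0,0,0],[0,0,0],[0,0,0],[0,10,0],[0,20,0],[0,30,0],[0,40,0],[0,50,0],[0,60,0]],"turn":[[0,0,0],[0,0,0],[0,0,0],[0,0,0],[0,0,0],[0,0,0],[0,0,0],[0,0,0],[0,0,0],[0,0,0]],"grip":[255,255,255,255,255,255,255,255,255,255]}' 40
```

```text
time_s: 3.35
tool_pos: [0.5634, -0.2915, 0.0345]
tool_rot: [-0.0, 0.732, -0.682, 0.001]
ft_force: [-0.2, -1.0, 2.3]
gripper_width: 0.01
time_s: 4.35
tool_pos: [0.5034, -0.2959, 0.0345]
tool_rot: [-0.0, 0.732, -0.682, 0.001]
ft_force: [0.8, -1.5, 5.4]
gripper_width: 0.0094
```

```bash
python3 -m jog '{"delta_pos":[[0,10,0],[0,20,0],[0,30,0],[0,40,0],[0,50,0],[0,60,0],[0,68,0],[0,74,0],[0,76,0],[0,78,0]],"turn":[[0,0,0],[0,0,0],[0,0,0],[0,0,0],[0,0,0],[0,0,0],[0,0,0],[0,0,0],[0,0,0],[0,0,0]],"grip":[255,255,255,255,255,255,255,255,255,255]}'
python3 -m jog '{"delta_pos":[[0,2,0],[0,4,0],[0,6,0],[0,8,0],[0,8,0]],"turn":[[0,0,0],[0,0,0],[0,0,0],[0,0,0],[0,0,0]],"grip":[255,255,255,255,255]}'
```

```text
time_s: 5.35
tool_pos: [0.4257, -0.3015, 0.0345]
tool_rot: [-0.0, 0.732, -0.682, 0.001]
ft_force: [1.4, -1.5, 6.4]
gripper_width: 0.0094
time_s: 5.85
tool_pos: [0.4186, -0.302, 0.0345]
tool_rot: [-0.001, 0.732, -0.682, 0.002]
ft_force: [4.9, -3.0, 4.3]
gripper_width: 0.0096
```

```bash
python3 -m jog '{"delta_pos":[[0,1,0],[0,2,0],[0,3,0],[0,3,0]],"turn":[[0,0,0],[0,0,0],[0,0,0],[0,0,0]],"grip":[255,255,255,255]}'
python3 -m jog '{"delta_pos":[[0,2,0],[0,4,0],[0,4,0]],"turn":[[0,0,0],[0,0,0],[0,0,0]],"grip":[255,255,255]}'
```

```text
time_s: 6.25
tool_pos: [0.4186, -0.302, 0.0345]
tool_rot: [-0.003, 0.732, -0.681, 0.005]
ft_force: [15.4, -4.3, -3.1]
gripper_width: 0.0095
time_s: 6.55
tool_pos: [0.4185, -0.3021, 0.0346]
tool_rot: [-0.006, 0.732, -0.681, 0.008]
ft_force: [30.4, -6.7, -13.2]
gripper_width: 0.0095
```

```bash
python3 -m jog '{"delta_pos":[[0,-5,0],[0,-7,0],[0,-7,0],[0,-7,0],[0,-7,-20],[0,-7,-60],[0,-7,-110],[0,-7,-160],[0,-7,-165],[0,-7,-165]],"turn":[[0,0,0],[0,0,0],[0,0,0],[0,0,0],[0,0,0],[0,0,0],[0,0,0],[0,0,0],[0,0,0],[0,0,0]],"grip":[255,177,177,177,177,177,177,177,177,0]}' 20
python3 - <<'E'
from h import *
to(.542,.022,.15,274)
p,P,K,T=shot('scene')
for t in('drawer_left','drawer_right','unit_drawer0_handle'):
    for o in r.mark_of('scene',t)[:2]: print(t,round(o['conf'],2),(T[:3,:3]@o['xyz']+T[:3,3]).round(4))
E
```

```text
time_s: 7.55
tool_pos: [0.4176, -0.3014, 0.1996]
tool_rot: [-0.001, 0.732, -0.682, 0.001]
ft_force: [-0.1, 0.7, -1.3]
gripper_width: 0.0395
delta [-313.9 -146.7   49.9] turn [-0.2 -0.   0. ] psi now -86.0 [ 0.4176 -0.3014  0.1996]
drawer_left 0.73 [ 0.5476 -0.2345  0.0241]
drawer_right 0.59 [ 0.5537 -0.3525  0.0233]
unit_drawer0_handle 0.84 [ 0.4232 -0.2992  0.0546]
unit_drawer0_handle 0.63 [0.8007 0.086  0.0025]
```

```bash
python3 -m jog '{"delta_pos":[[-314,-147,50],[-314,-147,50],[-314,-147,50],[-314,-147,50],[-314,-147,50],[-314,-147,50],[-314,-147,50],[-314,-147,50],[-314,-147,50],[-314,-147,50]],"turn":[[0,0,0],[0,0,0],[0,0,0],[0,0,0],[0,0,0],[0,0,0],[0,0,0],[0,0,0],[0,0,0],[0,0,0]],"grip":[0,0,0,0,0,0,0,0,0,0]}' 20
python3 - <<'E'
from h import *
to(.542,.022,.036,274)
p,P,K,T=shot('wrist','w2.png')
hsv=cv2.cvtColor(p,cv2.COLOR_RGB2HSV); m=(hsv[...,0]>125)&(hsv[...,0]<160)&(hsv[...,1]>90)&np.isfinite(P[...,0])
Q=P[m]; Q=Q[(abs(Q[:,0]-.542)<.05)&(abs(Q[:,1]-.022)<.05)&(Q[:,2]>.058)]
print(len(Q),Q[:,2].max(),Q[:,:2].min(0),Q[:,:2].max(0),cv2.minEnclosingCircle((Q[:,:2]*1000).astype(np.float32)))
E
```

```text
time_s: 8.75
tool_pos: [0.5414, 0.0215, 0.1476]
tool_rot: [0.001, 0.731, -0.682, -0.0]
ft_force: [0.3, 0.2, -0.2]
gripper_width: 0.0854
delta [ -0.5  -0.8 111.6] turn [ 0.1 -0.   0. ] psi now -86.0 [0.5414 0.0215 0.1476]
1347 0.251250526884676 [ 0.49201518 -0.01018859] [0.57214122 0.04953418] ((531.4246215820312, 16.950468063354492), 40.9809684753418)
```

View pics/w2.png

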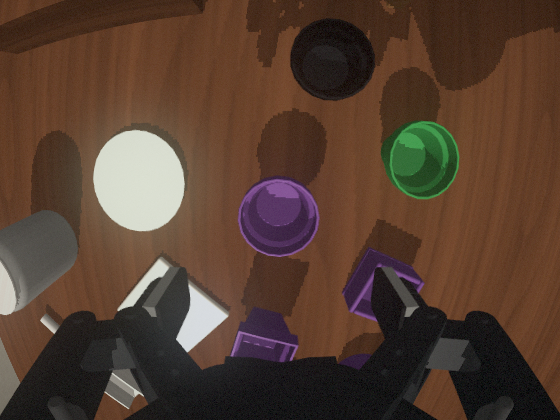

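The close picture shows the purple round cup at (279,217), with black (333,60) and green (423,160) clear of the fingers. Extents put its centre at (0.542, 0.020), which agrees, so I descend.

```bash
python3 -m jog '{"delta_pos":[[1,-1,30],[1,-1,60],[1,-1,85],[1,-1,100],[1,-1,112],[1,-1,112],[1,-1,112],[1,-1,112],[1,-1,112],[1,-1,112]],"turn":[[0,0,0],[0,0,0],[0,0,0],[0,0,0],[0,0,0],[0,0,0],[0,0,0],[0,0,0],[0,0,0],[0,0,0]],"grip":[0,0,0,0,0,0,150,150,150,150]}' 20
python3 -m jog '{"delta_pos":[[0,0,0],[0,0,0],[0,0,-10],[0,0,-30],[0,0,-50]],"turn":[[0,0,0],[0,0,0],[0,0,0],[0,0,0],[0,0,0]],"grip":[150,150,150,150,150]}' 20
python3 - <<'E'
from h import *
to(.678,.011,.1,274)
E
```

```text
time_s: 9.8
tool_pos: [0.5438, 0.0215, 0.038]
tool_rot: [-0.001, 0.732, -0.682, 0.001]
ft_force: [-0.9, -0.3, 5.7]
gripper_width: 0.058
time_s: 10.3
tool_pos: [0.5424, 0.0213, 0.0868]
tool_rot: [0.0, 0.732, -0.682, -0.0]
ft_force: [0.9, 0.0, -0.8]
gripper_width: 0.0581
delta [  19.8 -134.5  -13.4] turn [0.1 0.  0. ] psi now -86.0 [0.5424 0.0213 0.0868]
```

```bash
python3 -m jog '{"delta_pos":[[20,-30,0],[20,-70,0],[20,-110,0],[20,-135,0],[20,-135,0],[20,-135,15],[20,-135,28],[20,-135,35],[20,-135,38],[20,-135,40]],"turn":[[0,0,0],[0,0,0],[0,0,0],[0,0,0],[0,0,0],[0,0,0],[0,0,0],[0,0,0],[0,0,0],[0,0,0]],"grip":[150,150,150,150,150,150,150,150,150,150]}' 20
python3 -m jog '{"delta_pos":[[0,0,1],[0,0,2],[0,0,2]],"turn":[[0,0,0],[0,0,0],[0,0,0]],"grip":[150,150,150]}' 20
python3 -m jog '{"delta_pos":[[0,0,0],[0,0,0],[0,0,0],[0,0,0],[0,0,-30],[0,0,-70],[0,0,-110],[0,0,-110]],"turn":[[0,0,0],[0,0,0],[0,0,0],[0,0,0],[0,0,0],[0,0,0],[0,0,0],[0,0,0]],"grip":[0,0,0,0,0,0,0,0]}' 20
python3 - <<'E'
from h import *
to(.548,.426,.15,274)
p,P,K,T=shot('side','s1.png')
hsv=cv2.cvtColor(p,cv2.COLOR_RGB2HSV); m=(hsv[...,0]>125)&(hsv[...,0]<160)&(hsv[...,1]>90)&np.isfinite(P[...,0])
Q=P[m];Q=Q[(Q[:,0]>.3)&(Q[:,0]<.8)]
nl,lab,st,_=cv2.connectedComponentsWithStats(m.astype(np.uint8))
for i in range(1,nl):
    if st[i,4]<60: continue
    Q=P[lab==i]; zt=np.percentile(Q[:,2],97); top=Q[Q[:,2]>zt-.008]
    print(zt.round(3),[np.round(v) for v in cv2.minAreaRect((top[:,:2]*1000).astype(np.float32))])
E
```

```text
time_s: 11.3
tool_pos: [0.6786, 0.0108, 0.0462]
tool_rot: [0.0, 0.732, -0.682, 0.0]
ft_force: [-0.6, -0.2, -1.4]
gripper_width: 0.058
time_s: 11.6
tool_pos: [0.6793, 0.0108, 0.046]
tool_rot: [-0.0, 0.732, -0.682, 0.001]
ft_force: [-3.1, -0.5, 5.5]
gripper_width: 0.0583
time_s: 12.4
tool_pos: [0.6818, 0.0107, 0.1625]
tool_rot: [-0.004, 0.732, -0.682, 0.004]
ft_force: [0.5, 0.0, 1.2]
gripper_width: 0.0855
delta [-423.8  104.3   11.2] turn [-0.7 -0.   0.1] psi now -85.9 [0.6818 0.0107 0.1625]
0.073 [array([678.,  11.]), array([58., 61.]), np.float64(34.0)]
0.039 [array([433.,  72.]), array([58., 56.]), np.float64(69.0)]
0.065 [array([549., 155.]), array([58., 54.]), np.float64(77.0)]
0.039 [array([431., 230.]), array([64., 65.]), np.float64(11.0)]
0.065 [array([543., 287.]), array([54., 57.]), np.float64(7.0)]
0.065 [array([548., 427.]), array([59., 59.]), np.float64(48.0)]
```

Round cup A stands centred on the saucer, and the square pot has been knocked to y≈0.072. Next is round cup B.

```bash
python3 -m jog '{"delta_pos":[[-424,104,11],[-424,104,11],[-424,104,11],[-424,104,11],[-424,104,11],[-424,104,11],[-424,104,11],[-424,104,11],[-424,104,11],[-424,104,11]],"turn":[[0,0,0],[0,0,0],[0,0,0],[0,0,0],[0,0,0],[0,0,0],[0,0,0],[0,0,0],[0,0,0],[0,0,0]],"grip":[0,0,0,0,0,0,0,0,0,0]}' 20
python3 - <<'E'
from h import *
to(.548,.4265,.038,274);print(r.sense()['joint_velocities'].round(2))
E
```

```text
time_s: 13.45
tool_pos: [0.5426, 0.4303, 0.1407]
tool_rot: [0.001, 0.733, -0.68, -0.0]
ft_force: [-0.8, -0.8, -0.2]
gripper_width: 0.0855
delta [  4.1  -5.3 102.7] turn [ 0.2 -0.1  0.3] psi now -85.7 [0.5426 0.4303 0.1407]
[-0.06 -0.03 -0.03  0.01 -0.01  0.04]
```

```bash
python3 -m jog '{"delta_pos":[[0,0,0],[0,0,0],[0,0,0]],"turn":[[0,0,0],[0,0,0],[0,0,0]],"grip":[0,0,0]}' 20 >/dev/null
python3 - <<'E'
from h import *
to(.548,.4265,.038,274)
E
```

```text
delta [ -1.   -2.2 105.3] turn [ 0. -0. -0.] psi now -86.0 [0.5459 0.4253 0.1433]
```

```bash
python3 -m jog '{"delta_pos":[[-1,-2,30],[-1,-2,60],[-1,-2,85],[-1,-2,98],[-1,-2,106],[-1,-2,106],[-1,-2,106],[-1,-2,106],[-1,-2,106],[-1,-2,106]],"turn":[[0,0,0],[0,0,0],[0,0,0],[0,0,0],[0,0,0],[0,0,0],[0,0,0],[0,0,0],[0,0,0],[0,0,0]],"grip":[0,0,0,0,0,0,150,150,150,150]}' 20
python3 -m jog '{"delta_pos":[[0,0,0],[0,0,0],[0,0,-20],[0,0,-60],[0,0,-100],[0,0,-100],[0,0,-100],[0,0,-100]],"turn":[[0,0,0],[0,0,0],[0,0,0],[0,0,0],[0,0,0],[0,0,0],[0,0,0],[0,0,0]],"grip":[150,150,150,150,150,150,150,150]}' 20
python3 - <<'E'
from h import *
to(.678,.011,.137,274)
E
```

```text
time_s: 14.75
tool_pos: [0.548, 0.4283, 0.0395]
tool_rot: [-0.002, 0.732, -0.682, 0.0]
ft_force: [0.2, 0.6, 5.4]
gripper_width: 0.0602
time_s: 15.55
tool_pos: [0.5465, 0.4273, 0.1356]
tool_rot: [0.001, 0.732, -0.682, -0.0]
ft_force: [-0.4, -0.1, -1.4]
gripper_width: 0.0605
delta [ 424.6 -101.8   -1.2] turn [ 0.1 -0.1  0. ] psi now -86.0 [0.5465 0.4273 0.1356]
```

```bash
python3 -m jog '{"delta_pos":[[425,-101,0],[425,-101,0],[425,-101,0],[425,-101,0],[425,-101,0],[425,-101,0],[425,-101,0],[425,-101,0],[425,-101,0],[425,-101,0]],"turn":[[0,0,0],[0,0,0],[0,0,0],[0,0,0],[0,0,0],[0,0,0],[0,0,0],[0,0,0],[0,0,0],[0,0,0]],"grip":[150,150,150,150,150,150,150,150,150,150]}' 20
python3 -m jog '{"delta_pos":[[0,0,0],[0,0,0],[0,0,0],[0,0,0]],"turn":[[0,0,0],[0,0,0],[0,0,0],[0,0,0]],"grip":[150,150,150,150]}' 20
python3 - <<'E'
from h import *
to(.678,.011,.137,274)
p,P,K,T=shot('side','s2.png'); pp,PP,_,_=shot('scene'); cv2.imwrite('pics/s2.png',np.vstack([cv2.resize(p[120:300,160:340],(540,300)),cv2.resize(pp[150:300,200:400],(540,300))])[:,:,::-1])
E
```

```text
time_s: 16.55
tool_pos: [0.6777, 0.006, 0.1347]
tool_rot: [0.002, 0.73, -0.684, -0.001]
ft_force: [-0.7, 0.8, -1.2]
gripper_width: 0.0604
time_s: 16.95
tool_pos: [0.6778, 0.0119, 0.1372]
tool_rot: [0.0, 0.732, -0.681, -0.0]
ft_force: [0.2, 0.2, -1.4]
gripper_width: 0.06
delta [ 0.9 -0.2  0.2] turn [0.  0.  0.1] psi now -85.9 [0.6778 0.0119 0.1372]
```

View pics/s2.png

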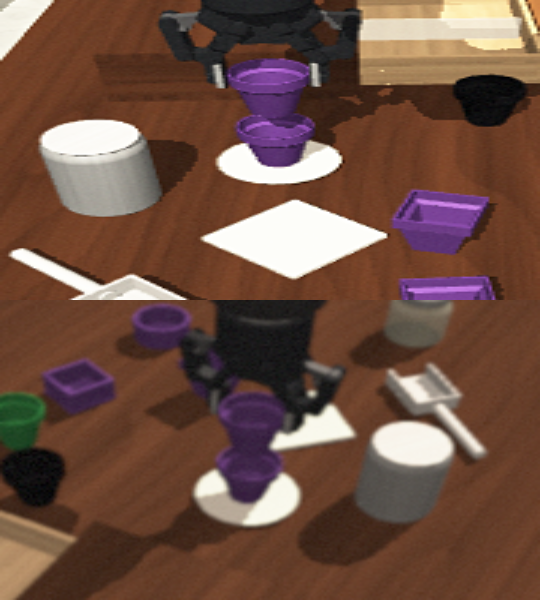

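Both views show the held cup directly above cup A, upper panel (272,80) over (275,130), so I lower it.

```bash
python3 -m jog '{"delta_pos":[[1,0,20],[1,0,35],[1,0,45],[1,0,53],[1,0,59],[1,0,63],[1,0,66],[1,0,68],[1,0,69],[1,0,69]],"turn":[[0,0,0],[0,0,0],[0,0,0],[0,0,0],[0,0,0],[0,0,0],[0,0,0],[0,0,0],[0,0,0],[0,0,0]],"grip":[150,150,150,150,150,150,150,150,150,150]}' 20
python3 -m jog '{"delta_pos":[[0,0,1],[0,0,1],[0,0,1]],"turn":[[0,0,0],[0,0,0],[0,0,0]],"grip":[150,150,150]}' 20
```

```text
time_s: 18.05
tool_pos: [0.6784, 0.0099, 0.0694]
tool_rot: [-0.0, 0.732, -0.682, 0.0]
ft_force: [-1.1, 0.7, 3.2]
gripper_width: 0.0606
time_s: 18.35
tool_pos: [0.6785, 0.0098, 0.0694]
tool_rot: [-0.001, 0.732, -0.682, 0.001]
ft_force: [-2.9, 0.8, 7.9]
gripper_width: 0.0604
```

```bash
python3 -m jog '{"delta_pos":[[0,0,-1],[0,0,-1],[0,0,-1],[0,0,-1],[0,0,-1],[0,0,-30],[0,0,-70],[0,0,-90],[0,0,-90],[0,0,-90]],"turn":[[0,0,0],[0,0,0],[0,0,0],[0,0,0],[0,0,0],[0,0,0],[0,0,0],[0,0,0],[0,0,0],[0,0,0]],"grip":[0,0,0,0,0,0,0,0,0,0]}' 20
python3 - <<'E'
from h import *
to(.5495,.155,.145,256.5)
E
```

```text
time_s: 19.35
tool_pos: [0.6781, 0.01, 0.1573]
tool_rot: [-0.0, 0.732, -0.682, -0.0]
ft_force: [-0.3, 0.4, -1.1]
gripper_width: 0.0851
delta [-153.7  118.    12.3] turn [-0.   0.  17.5] psi now -86.0 [0.6781 0.01   0.1573]
```

```bash
python3 -m jog '{"delta_pos":[[-154,118,12],[-154,118,12],[-154,118,12],[-154,118,12],[-154,118,12],[-154,118,12],[-154,118,12],[-154,118,12]],"turn":[[0,0,17.5],[0,0,17.5],[0,0,17.5],[0,0,17.5],[0,0,17.5],[0,0,17.5],[0,0,17.5],[0,0,17.5]],"grip":[0,0,0,0,0,0,0,0]}' 20
python3 - <<'E'
from h import *
to(.5495,.155,.039,256.5)
p,P,K,T=shot('scene','s3.png')
hsv=cv2.cvtColor(p,cv2.COLOR_RGB2HSV); m=(hsv[...,0]>125)&(hsv[...,0]<160)&(hsv[...,1]>90)&np.isfinite(P[...,0])
nl,lab,st,_=cv2.connectedComponentsWithStats(m.astype(np.uint8))
for i in range(1,nl):
    if st[i,4]<60: continue
    Q=P[lab==i]; zt=np.percentile(Q[:,2],97); top=Q[Q[:,2]>zt-.008]
    print(zt.round(3),[np.round(v) for v in cv2.minAreaRect((top[:,:2]*1000).astype(np.float32))])
E
```

```text
time_s: 20.15
tool_pos: [0.5499, 0.1542, 0.1446]
tool_rot: [-0.001, -0.619, 0.786, 0.0]
ft_force: [-0.5, 0.1, -0.4]
gripper_width: 0.0854
delta [ -0.8   0.5 105.6] turn [ 0. -0. -0.] psi now -103.5 [0.5499 0.1542 0.1446]
0.066 [array([573., 219.]), array([ 39., 202.]), np.float64(16.0)]
0.041 [array([433., 228.]), array([63., 63.]), np.float64(5.0)]
0.067 [array([550., 154.]), array([56., 55.]), np.float64(79.0)]
0.041 [array([434.,  71.]), array([56., 56.]), np.float64(69.0)]
0.095 [array([680.,   7.]), array([57., 59.]), np.float64(12.0)]
```

```bash
python3 -m jog '{"delta_pos":[[-1,0,30],[-1,0,60],[-1,0,85],[-1,0,98],[-1,0,106],[-1,0,106],[-1,0,106],[-1,0,106],[-1,0,106],[-1,0,106]],"turn":[[0,0,0],[0,0,0],[0,0,0],[0,0,0],[0,0,0],[0,0,0],[0,0,0],[0,0,0],[0,0,0],[0,0,0]],"grip":[0,0,0,0,0,0,150,150,150,150]}' 20
python3 -m jog '{"delta_pos":[[0,0,0],[0,0,0],[0,0,0],[0,0,-20],[0,0,-50],[0,0,-50],[0,0,-50]],"turn":[[0,0,0],[0,0,0],[0,0,0],[0,0,0],[0,0,0],[0,0,0],[0,0,0]],"grip":[150,150,150,150,150,150,150]}' 20
python3 - <<'E'
from h import *
to(.653,.152,.089,230.5)
E
```

```text
time_s: 21.2
tool_pos: [0.5505, 0.1565, 0.0408]
tool_rot: [0.001, -0.62, 0.785, -0.0]
ft_force: [-0.5, -0.6, 4.5]
gripper_width: 0.0536
time_s: 21.9
tool_pos: [0.5496, 0.1564, 0.0895]
tool_rot: [0.0, -0.619, 0.785, 0.0]
ft_force: [-0.8, 0.0, -0.5]
gripper_width: 0.0539
delta [ -19.8 -101.5    0.5] turn [ 0.   0.1 26. ] psi now -103.5 [0.5496 0.1564 0.0895]
```

```bash
python3 -m jog '{"delta_pos":[[-20,-40,0],[-20,-80,0],[-20,-101,0],[-20,-101,0],[-20,-101,0],[-20,-101,0],[-20,-101,15],[-20,-101,28],[-20,-101,36],[-20,-101,39]],"turn":[[0,0,8],[0,0,16],[0,0,24],[0,0,26],[0,0,26],[0,0,26],[0,0,26],[0,0,26],[0,0,26],[0,0,26]],"grip":[150,150,150,150,150,150,150,150,150,150]}' 20
python3 -m jog '{"delta_pos":[[0,0,1],[0,0,2],[0,0,2],[0,0,2]],"turn":[[0,0,0],[0,0,0],[0,0,0],[0,0,0]],"grip":[150,150,150,150]}' 20
```

```text
time_s: 22.9
tool_pos: [0.6517, 0.1518, 0.0488]
tool_rot: [-0.001, -0.427, 0.904, -0.0]
ft_force: [-4.3, -0.3, 6.6]
gripper_width: 0.0536
time_s: 23.3
tool_pos: [0.6528, 0.1521, 0.0488]
tool_rot: [0.0, -0.427, 0.904, 0.0]
ft_force: [-1.0, -0.5, 0.8]
gripper_width: 0.0533
```

```bash
python3 -m jog '{"delta_pos":[[0,0,0],[0,0,0],[0,0,0],[0,0,0],[0,0,-10],[0,0,-40],[0,0,-80],[0,0,-100],[0,0,-100],[0,0,-100]],"turn":[[0,0,0],[0,0,0],[0,0,0],[0,0,0],[0,0,0],[0,0,0],[0,0,0],[0,0,0],[0,0,0],[0,0,0]],"grip":[0,0,0,0,0,0,0,0,0,0]}' 20
python3 - <<'E'
from h import *
to(.5435,.287,.145,277)
E
```

```text
time_s: 24.3
tool_pos: [0.6527, 0.1522, 0.1491]
tool_rot: [0.001, -0.427, 0.904, 0.0]
ft_force: [-0.2, 0.4, -0.3]
gripper_width: 0.0856
delta [-34.7 170.    4.2] turn [ -0.    0.1 -46.5] psi now -129.5 [0.6527 0.1522 0.1491]
```

```bash
python3 -m jog '{"delta_pos":[[-35,170,4],[-35,170,4],[-35,170,4],[-35,170,4],[-35,170,4],[-35,170,4],[-35,170,4],[-35,170,4],[-35,170,4],[-35,170,4]],"turn":[[0,0,-46.5],[0,0,-46.5],[0,0,-46.5],[0,0,-46.5],[0,0,-46.5],[0,0,-46.5],[0,0,-46.5],[0,0,-46.5],[0,0,-46.5],[0,0,-46.5]],"grip":[0,0,0,0,0,0,0,0,0,0]}' 20
python3 - <<'E'
from h import *
to(.5435,.287,.039,277)
p,P,K,T=shot('side','s4.png')
hsv=cv2.cvtColor(p,cv2.COLOR_RGB2HSV); m=(hsv[...,0]>125)&(hsv[...,0]<160)&(hsv[...,1]>90)&np.isfinite(P[...,0])
nl,lab,st,_=cv2.connectedComponentsWithStats(m.astype(np.uint8))
for i in range(1,nl):
    if st[i,4]<60: continue
    Q=P[lab==i]; zt=np.percentile(Q[:,2],97); top=Q[Q[:,2]>zt-.008]
    print(zt.round(3),[np.round(v) for v in cv2.minAreaRect((top[:,:2]*1000).astype(np.float32))])
E
```

```text
time_s: 25.3
tool_pos: [0.5436, 0.2868, 0.1441]
tool_rot: [0.0, 0.749, -0.663, -0.0]
ft_force: [0.5, -0.5, 0.7]
gripper_width: 0.0857
delta [-2.000e-01  1.000e-01  1.051e+02] turn [ 0. -0. -0.] psi now -83.0 [0.5436 0.2868 0.1441]
0.094 [array([678.,  10.]), array([57., 62.]), np.float64(6.0)]
0.04 [array([436., 171.]), array([251.,  34.]), np.float64(80.0)]
0.073 [array([653., 214.]), array([ 54., 197.]), np.float64(8.0)]
0.039 [array([432., 230.]), array([65., 65.]), np.float64(40.0)]
0.065 [array([543., 287.]), array([54., 57.]), np.float64(7.0)]
```

```bash
python3 -m jog '{"delta_pos":[[0,0,30],[0,0,60],[0,0,85],[0,0,98],[0,0,106],[0,0,106],[0,0,106],[0,0,106],[0,0,106],[0,0,106]],"turn":[[0,0,0],[0,0,0],[0,0,0],[0,0,0],[0,0,0],[0,0,0],[0,0,0],[0,0,0],[0,0,0],[0,0,0]],"grip":[0,0,0,0,0,0,150,150,150,150]}' 20
python3 -m jog '{"delta_pos":[[0,0,0],[0,0,0],[0,0,0],[0,0,-20],[0,0,-60],[0,0,-100],[0,0,-100],[0,0,-100],[0,0,-100]],"turn":[[0,0,0],[0,0,0],[0,0,0],[0,0,0],[0,0,0],[0,0,0],[0,0,0],[0,0,0],[0,0,0]],"grip":[150,150,150,150,150,150,150,150,150]}' 20
python3 - <<'E'
from h import *
to(.653,.152,.138,230.5)
E
```

```text
time_s: 26.35
tool_pos: [0.5442, 0.2876, 0.0399]
tool_rot: [-0.001, 0.749, -0.662, 0.0]
ft_force: [-0.6, 1.1, 4.9]
gripper_width: 0.0537
time_s: 27.25
tool_pos: [0.5428, 0.2868, 0.1366]
tool_rot: [0.001, 0.749, -0.662, -0.001]
ft_force: [0.3, -0.8, -1.0]
gripper_width: 0.0541
delta [147.3 -92.8  -1.5] turn [ 0.1 -0.1 46.5] psi now -83.0 [0.5428 0.2868 0.1366]
```

```bash
python3 -m jog '{"delta_pos":[[147,-93,0],[147,-93,0],[147,-93,0],[147,-93,0],[147,-93,0],[147,-93,0],[147,-93,0],[147,-93,0],[147,-93,0],[147,-93,0]],"turn":[[0,0,46.5],[0,0,46.5],[0,0,46.5],[0,0,46.5],[0,0,46.5],[0,0,46.5],[0,0,46.5],[0,0,46.5],[0,0,46.5],[0,0,46.5]],"grip":[150,150,150,150,150,150,150,150,150,150]}' 20
python3 - <<'E'
from h import *
to(.6528,.1521,.138,230.5)
p,P,K,T=shot('side'); pp,PP,_,_=shot('scene'); cv2.imwrite('pics/s5.png',np.vstack([cv2.resize(p[150:320,170:350],(540,300)),cv2.resize(pp[120:270,220:420],(540,300))])[:,:,::-1])
E
```

```text
time_s: 28.25
tool_pos: [0.6537, 0.1528, 0.1381]
tool_rot: [-0.0, -0.427, 0.904, 0.0]
ft_force: [0.2, -1.0, -0.3]
gripper_width: 0.0538
delta [1.1 0.2 0.1] turn [ 0.  -0.   0.1] psi now -129.4 [0.6537 0.1528 0.1381]
```

View pics/s5.png

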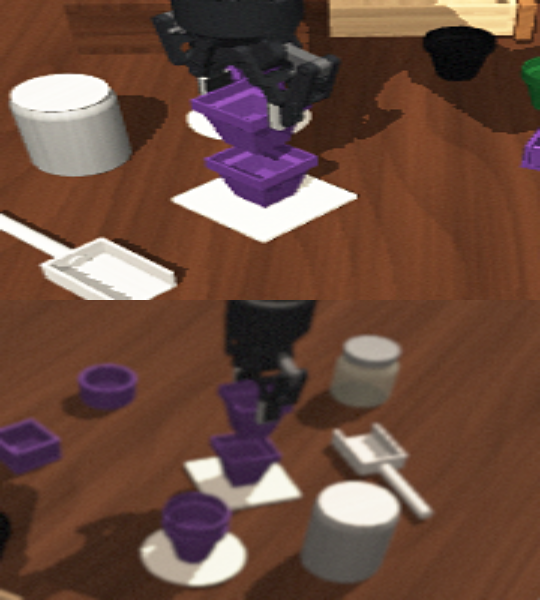

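The held square cup is above cup A on the plate with its sides parallel, and the round pair is nested at (197,525). I lower it.

```bash
python3 -m jog '{"delta_pos":[[1,0,20],[1,0,35],[1,0,45],[1,0,53],[1,0,59],[1,0,63],[1,0,66],[1,0,67],[1,0,68],[1,0,68]],"turn":[[0,0,0],[0,0,0],[0,0,0],[0,0,0],[0,0,0],[0,0,0],[0,0,0],[0,0,0],[0,0,0],[0,0,0]],"grip":[150,150,150,150,150,150,150,150,150,150]}' 20
python3 -m jog '{"delta_pos":[[0,0,1],[0,0,1],[0,0,1]],"turn":[[0,0,0],[0,0,0],[0,0,0]],"grip":[150,150,150]}' 20
```

```text
time_s: 29.35
tool_pos: [0.6533, 0.1519, 0.0705]
tool_rot: [0.0, -0.427, 0.904, 0.0]
ft_force: [-0.1, 0.5, -0.4]
gripper_width: 0.0534
time_s: 29.65
tool_pos: [0.6536, 0.1519, 0.0699]
tool_rot: [0.001, -0.427, 0.904, -0.0]
ft_force: [1.3, -0.8, 2.1]
gripper_width: 0.0534
```

```bash
python3 -m jog '{"delta_pos":[[0,0,0],[0,0,0],[0,0,0],[0,0,0],[0,0,-10],[0,0,-40],[0,0,-80],[0,0,-90],[0,0,-90],[0,0,-90]],"turn":[[0,0,0],[0,0,0],[0,0,0],[0,0,0],[0,0,0],[0,0,0],[0,0,0],[0,0,0],[0,0,0],[0,0,0]],"grip":[0,0,0,0,0,0,0,0,0,0]}' 20
python3 - <<'E'
from h import *
to(.4325,.2295,.11,274)
E
```

```text
time_s: 30.65
tool_pos: [0.653, 0.152, 0.159]
tool_rot: [-0.0, -0.427, 0.904, 0.0]
ft_force: [0.8, 0.5, -0.1]
gripper_width: 0.0857
delta [ 80.3 219.5  49.1] turn [  0.    0.  -43.5] psi now -129.5 [0.653 0.152 0.159]
```

```bash
python3 -m jog '{"delta_pos":[[80,219,49],[80,219,49],[80,219,49],[80,219,49],[80,219,49],[80,219,49],[80,219,49],[80,219,49],[80,219,49],[80,219,49]],"turn":[[0,0,-43.5],[0,0,-43.5],[0,0,-43.5],[0,0,-43.5],[0,0,-43.5],[0,0,-43.5],[0,0,-43.5],[0,0,-43.5],[0,0,-43.5],[0,0,-43.5]],"grip":[0,0,0,0,0,0,0,0,0,0]}' 20
python3 - <<'E'
from h import *
to(.4325,.2295,.005,274)
p,P,K,T=shot('scene','s6.png'); p2,P2,K2,T2=shot('side','s6b.png')
for n,p,P in(('sc',p,P),('si',p2,P2)):
  hsv=cv2.cvtColor(p,cv2.COLOR_RGB2HSV); m=(hsv[...,0]>125)&(hsv[...,0]<160)&(hsv[...,1]>90)&np.isfinite(P[...,0])&(P[...,2]<.12)
  nl,lab,st,_=cv2.connectedComponentsWithStats(m.astype(np.uint8))
  for i in range(1,nl):
    if st[i,4]<60: continue
    Q=P[lab==i]; zt=np.percentile(Q[:,2],97); top=Q[Q[:,2]>zt-.008]
    print(n,zt.round(3),[np.round(v) for v in cv2.minAreaRect((top[:,:2]*1000).astype(np.float32))])
E
```

```text
time_s: 31.65
tool_pos: [0.4339, 0.2288, 0.1101]
tool_rot: [0.0, 0.731, -0.682, -0.0]
ft_force: [0.2, 0.5, 0.1]
gripper_width: 0.0858
delta [ -0.8   1.3 105.1] turn [ 0.  -0.  -0.1] psi now -86.1 [0.4339 0.2288 0.1101]
sc 0.041 [array([433., 227.]), array([63., 61.]), np.float64(90.0)]
sc 0.096 [array([653., 150.]), array([54., 58.]), np.float64(50.0)]
sc 0.04 [array([433.,  70.]), array([55., 56.]), np.float64(68.0)]
sc 0.096 [array([679.,   8.]), array([57., 59.]), np.float64(11.0)]
si 0.094 [array([668.,  85.]), array([ 74., 215.]), np.float64(14.0)]
si 0.038 [array([425., 102.]), array([36., 15.]), np.float64(15.0)]
si 0.039 [array([431., 230.]), array([64., 66.]), np.float64(32.0)]
```

Both stacks reach 0.095, which matches 94 expected. Now the round pot.

```bash
python3 -m jog '{"delta_pos":[[-1,1,30],[-1,1,60],[-1,1,85],[-1,1,98],[-1,1,105],[-1,1,105],[-1,1,105],[-1,1,105],[-1,1,105],[-1,1,105]],"turn":[[0,0,0],[0,0,0],[0,0,0],[0,0,0],[0,0,0],[0,0,0],[0,0,0],[0,0,0],[0,0,0],[0,0,0]],"grip":[0,0,0,0,0,0,120,120,120,120]}' 20
python3 -m jog '{"delta_pos":[[0,0,0],[0,0,0],[0,0,0],[0,0,-30],[0,0,-80],[0,0,-120],[0,0,-130],[0,0,-130]],"turn":[[0,0,0],[0,0,0],[0,0,0],[0,0,0],[0,0,0],[0,0,0],[0,0,0],[0,0,0]],"grip":[120,120,120,120,120,120,120,120]}' 25
python3 - <<'E'
from h import *
p,P,K,T=shot('side'); p2,P2,K2,T2=shot('scene')
o=r.mark_of('scene','drawer_left')
for a in o[:2]: print('L',round(a['conf'],2),(T2[:3,:3]@a['xyz']+T2[:3,3]).round(4))
for a in r.mark_of('scene','drawer_right')[:2]: print('R',round(a['conf'],2),(T2[:3,:3]@a['xyz']+T2[:3,3]).round(4))
for Q in(P,P2):
    Q=Q[np.isfinite(Q[...,0])]
    # drawer frame, yaw 4 deg, origin at handle
    e=np.array([np.cos(np.radians(4)),np.sin(np.radians(4))]); f=np.array([-e[1],e[0]])
    d=Q[:,:2]-[.4186,-.302]; a=d@e; b=d@f
    for x in(.08,.13,.18):
        k=(abs(a-x)<.006)&(abs(b)<.16)
        h=[(round(yy,2),round(float(np.median(Q[k&(abs(b-yy)<.005),2])),3)) for yy in np.arange(-.15,.16,.02) if (k&(abs(b-yy)<.005)).sum()>2]
        print(x,h)
to(.548,-.2345,.15,274)
E
```

```text
time_s: 32.75
tool_pos: [0.4331, 0.2309, 0.0071]
tool_rot: [-0.001, 0.732, -0.682, 0.0]
ft_force: [-1.2, -0.6, 6.2]
gripper_width: 0.0648
time_s: 33.55
tool_pos: [0.4328, 0.231, 0.1373]
tool_rot: [-0.002, 0.732, -0.682, -0.0]
ft_force: [0.3, -0.4, -1.9]
gripper_width: 0.065
L 0.74 [ 0.6718  0.395  -0.0035]
L 0.63 [ 0.547  -0.2349  0.0217]
R 0.93 [ 0.5548 -0.3549  0.0241]
0.08 [(np.float64(-0.13), 0.066), (np.float64(-0.11), 0.023), (np.float64(-0.09), 0.023), (np.float64(-0.07), 0.023), (np.float64(0.01), 0.023), (np.float64(0.03), 0.023), (np.float64(0.13), 0.052)]
0.13 [(np.float64(-0.13), 0.068), (np.float64(-0.11), 0.023), (np.float64(-0.09), 0.022), (np.float64(-0.07), 0.024), (np.float64(0.01), 0.022), (np.float64(0.03), 0.023), (np.float64(0.05), 0.024), (np.float64(0.11), 0.0), (np.float64(0.13), 0.044), (np.float64(0.15), 0.0)]
0.18 [(np.float64(-0.11), 0.023), (np.float64(-0.09), 0.021), (np.float64(0.01), 0.022), (np.float64(0.03), 0.023), (np.float64(0.11), 0.0), (np.float64(0.13), 0.028), (np.float64(0.15), -0.0)]
0.08 [(np.float64(-0.15), 0.002), (np.float64(-0.13), 0.0
[... 421 characters left out ...]
4), (np.float64(-0.07), 0.024), (np.float64(-0.05), 0.023), (np.float64(-0.03), 0.024), (np.float64(-0.01), 0.024), (np.float64(0.03), 0.024), (np.float64(0.05), 0.024), (np.float64(0.07), 0.024), (np.float64(0.09), 0.023), (np.float64(0.11), 0.023)]
0.18 [(np.float64(-0.15), 0.001), (np.float64(-0.13), 0.013), (np.float64(-0.11), 0.023), (np.float64(-0.09), 0.023), (np.float64(-0.07), 0.024), (np.float64(-0.05), 0.024), (np.float64(-0.03), 0.023), (np.float64(-0.01), 0.024), (np.float64(0.03), 0.024), (np.float64(0.05), 0.023), (np.float64(0.07), 0.023), (np.float64(0.09), 0.023), (np.float64(0.11), 0.023)]
delta [471.2 -83.5 -16.3] turn [ 0.2 -0.1  0. ] psi now -86.0 [0.4314 0.2296 0.1331]
```

```bash
python3 -m jog '{"delta_pos":[[471,-82,-10],[471,-82,-10],[471,-82,-10],[471,-82,-10],[471,-82,-10],[471,-82,-10],[471,-82,-10],[471,-82,-10],[471,-82,-10],[471,-82,-10]],"turn":[[0,0,0],[0,0,0],[0,0,0],[0,0,0],[0,0,0],[0,0,0],[0,0,0],[0,0,0],[0,0,0],[0,0,0]],"grip":[120,120,120,120,120,120,120,120,120,120]}' 25
python3 -m jog '{"delta_pos":[[0,0,0],[0,0,0],[0,0,0],[0,0,0]],"turn":[[0,0,0],[0,0,0],[0,0,0],[0,0,0]],"grip":[120,120,120,120]}' 25
python3 - <<'E'
from h import *
to(.547,-.234,.0305,274)
E
```

```text
time_s: 34.75
tool_pos: [0.5465, -0.2371, 0.1429]
tool_rot: [0.001, 0.731, -0.683, -0.001]
ft_force: [-0.5, -0.5, -1.5]
gripper_width: 0.0646
time_s: 35.15
tool_pos: [0.5472, -0.2329, 0.1451]
tool_rot: [0.0, 0.732, -0.681, -0.0]
ft_force: [-0.3, 0.5, 0.0]
gripper_width: 0.0649
delta [  1.1   0.3 114.6] turn [0.  0.  0.1] psi now -85.9 [ 0.5472 -0.2329  0.1451]
```

```bash
python3 -m jog '{"delta_pos":[[1,0,25],[1,0,50],[1,0,75],[1,0,92],[1,0,102],[1,0,108],[1,0,111],[1,0,113],[1,0,114],[1,0,114]],"turn":[[0,0,0],[0,0,0],[0,0,0],[0,0,0],[0,0,0],[0,0,0],[0,0,0],[0,0,0],[0,0,0],[0,0,0]],"grip":[120,120,120,120,120,120,120,120,120,120]}' 25
python3 -m jog '{"delta_pos":[[0,0,1],[0,0,1],[0,0,1]],"turn":[[0,0,0],[0,0,0],[0,0,0]],"grip":[120,120,120]}' 25
python3 -m jog '{"delta_pos":[[0,0,-1],[0,0,-1],[0,0,-1],[0,0,-1],[0,0,-20],[0,0,-60],[0,0,-110],[0,0,-120],[0,0,-120]],"turn":[[0,0,0],[0,0,0],[0,0,0],[0,0,0],[0,0,0],[0,0,0],[0,0,0],[0,0,0],[0,0,0]],"grip":[25,25,25,25,25,25,25,0,0]}' 20
python3 - <<'E'
from h import *
p,P,K,T=shot('scene','s7.png'); p2,P2,K2,T2=shot('side','s7b.png')
for n,p,P in(('sc',p,P),('si',p2,P2)):
  hsv=cv2.cvtColor(p,cv2.COLOR_RGB2HSV); m=(hsv[...,0]>125)&(hsv[...,0]<160)&(hsv[...,1]>90)&np.isfinite(P[...,0])&(P[...,2]<.12)
  nl,lab,st,_=cv2.connectedComponentsWithStats(m.astype(np.uint8))
  for i in range(1,nl):
    if st[i,4]<60: continue
    Q=P[lab==i]; zt=np.percentile(Q[:,2],97); top=Q[Q[:,2]>zt-.008]
    print(n,zt.round(3),[np.round(v) for v in cv2.minAreaRect((top[:,:2]*1000).astype(np.float32))])
to(.434,.071,.11,248.5)
E
```

```text
time_s: 36.15
tool_pos: [0.5476, -0.2349, 0.0318]
tool_rot: [-0.0, 0.732, -0.682, 0.0]
ft_force: [-0.1, -0.6, -0.6]
gripper_width: 0.0647
time_s: 36.45
tool_pos: [0.5474, -0.2349, 0.0304]
tool_rot: [-0.0, 0.732, -0.682, 0.0]
ft_force: [0.6, 0.7, -0.5]
gripper_width: 0.0655
time_s: 37.35
tool_pos: [0.5488, -0.2353, 0.1539]
tool_rot: [-0.002, 0.732, -0.682, 0.003]
ft_force: [0.2, 0.2, 0.0]
gripper_width: 0.0859
sc 0.096 [array([652., 151.]), array([54., 57.]), np.float64(51.0)]
sc 0.041 [array([433.,  71.]), array([57., 58.]), np.float64(71.0)]
sc 0.096 [array([678.,   7.]), array([58., 60.]), np.float64(61.0)]
sc 0.062 [array([ 549., -236.]), array([59., 64.]), np.float64(43.0)]
si 0.062 [array([ 548., -235.]), array([60., 66.]), np.float64(1.0)]
si 0.095 [array([669.,  84.]), array([ 74., 214.]), np.float64(13.0)]
si 0.039 [array([432.,  72.]), array([58., 56.]), np.float64(70.0)]
delta [-312.8   91.4   39.9] turn [ 0.   0.  25.5] psi now -86.0 [ 0.5472 -0.2347  0.1497]
```

```bash
python3 -m jog '{"delta_pos":[[-313,92,35],[-313,92,35],[-313,92,35],[-313,92,35],[-313,92,35],[-313,92,35],[-313,92,35],[-313,92,35],[-313,92,35],[-313,92,35]],"turn":[[0,0,25],[0,0,25],[0,0,25],[0,0,25],[0,0,25],[0,0,25],[0,0,25],[0,0,25],[0,0,25],[0,0,25]],"grip":[0,0,0,0,0,0,0,0,0,0]}' 20
python3 - <<'E'
from h import *
to(.433,.0715,.006,249)
E
```

```text
time_s: 38.45
tool_pos: [0.4334, 0.0701, 0.1146]
tool_rot: [-0.001, -0.566, 0.824, -0.0]
ft_force: [-0.0, -0.5, -0.2]
gripper_width: 0.0853
delta [ -1.2   0.8 108.6] turn [ 0.  -0.1  0. ] psi now -111.0 [0.4334 0.0701 0.1146]
```

```bash
python3 -m jog '{"delta_pos":[[-1,1,30],[-1,1,60],[-1,1,85],[-1,1,100],[-1,1,108],[-1,1,108],[-1,1,108],[-1,1,108],[-1,1,108],[-1,1,108]],"turn":[[0,0,0],[0,0,0],[0,0,0],[0,0,0],[0,0,0],[0,0,0],[0,0,0],[0,0,0],[0,0,0],[0,0,0]],"grip":[0,0,0,0,0,0,140,140,140,140]}' 20
python3 -m jog '{"delta_pos":[[0,0,0],[0,0,0],[0,0,0],[0,0,-30],[0,0,-80],[0,0,-120],[0,0,-135],[0,0,-135]],"turn":[[0,0,0],[0,0,0],[0,0,0],[0,0,0],[0,0,0],[0,0,0],[0,0,0],[0,0,0]],"grip":[140,140,140,140,140,140,140,140]}' 25
python3 - <<'E'
from h import *
to(.5555,-.352,.145,274)
E
```

```text
time_s: 39.45
tool_pos: [0.4336, 0.0724, 0.0085]
tool_rot: [0.001, -0.567, 0.824, -0.0]
ft_force: [-0.5, -0.5, 4.8]
gripper_width: 0.0556
time_s: 40.25
tool_pos: [0.4337, 0.0728, 0.1442]
tool_rot: [0.002, -0.567, 0.824, 0.0]
ft_force: [-0.1, 0.2, -1.5]
gripper_width: 0.0555
delta [ 353.2 -265.6   -1.5] turn [ -0.1   0.2 -24.9] psi now -110.9 [0.4337 0.0728 0.1442]
```

```bash
python3 -m jog '{"delta_pos":[[353,-265,0],[353,-265,0],[353,-265,0],[353,-265,0],[353,-265,0],[353,-265,0],[353,-265,0],[353,-265,0],[353,-265,0],[353,-265,0]],"turn":[[0,0,-25],[0,0,-25],[0,0,-25],[0,0,-25],[0,0,-25],[0,0,-25],[0,0,-25],[0,0,-25],[0,0,-25],[0,0,-25]],"grip":[140,140,140,140,140,140,140,140,140,140]}' 25
python3 -m jog '{"delta_pos":[[0,0,0],[0,0,0],[0,0,0],[0,0,0]],"turn":[[0,0,0],[0,0,0],[0,0,0],[0,0,0]],"grip":[140,140,140,140]}' 25
python3 - <<'E'
from h import *
to(.5555,-.352,.032,274)
E
```

```text
time_s: 41.25
tool_pos: [0.5528, -0.3553, 0.1373]
tool_rot: [0.001, 0.731, -0.683, -0.003]
ft_force: [-0.2, 0.2, -2.0]
gripper_width: 0.0556
time_s: 41.65
tool_pos: [0.5541, -0.3511, 0.1421]
tool_rot: [-0.0, 0.732, -0.681, -0.0]
ft_force: [-0.7, -0.3, -0.7]
gripper_width: 0.0553
delta [  1.   -1.3 110.1] turn [0.  0.  0.1] psi now -85.9 [ 0.5541 -0.3511  0.1421]
```

```bash
python3 -m jog '{"delta_pos":[[1,-1,25],[1,-1,50],[1,-1,75],[1,-1,90],[1,-1,99],[1,-1,104],[1,-1,107],[1,-1,109],[1,-1,110],[1,-1,111]],"turn":[[0,0,0],[0,0,0],[0,0,0],[0,0,0],[0,0,0],[0,0,0],[0,0,0],[0,0,0],[0,0,0],[0,0,0]],"grip":[140,140,140,140,140,140,140,140,140,140]}' 25
python3 -m jog '{"delta_pos":[[0,0,0],[0,0,0]],"turn":[[0,0,0],[0,0,0]],"grip":[140,140]}' 25
python3 -m jog '{"delta_pos":[[0,0,0],[0,0,0],[0,0,0],[0,0,0],[0,0,-20],[0,0,-60],[0,0,-110],[0,0,-120],[0,0,-120],[0,0,-120]],"turn":[[0,0,0],[0,0,0],[0,0,0],[0,0,0],[0,0,0],[0,0,0],[0,0,0],[0,0,0],[0,0,0],[0,0,0]],"grip":[40,40,40,40,40,40,40,177,177,177]}' 20
python3 - <<'E'
from h import *
p,P,K,T=shot('scene','s8.png'); p2,P2,K2,T2=shot('side','s8b.png')
for n,p,P in(('sc',p,P),('si',p2,P2)):
  hsv=cv2.cvtColor(p,cv2.COLOR_RGB2HSV); m=(hsv[...,0]>125)&(hsv[...,0]<160)&(hsv[...,1]>90)&np.isfinite(P[...,0])&(P[...,2]<.12)
  nl,lab,st,_=cv2.connectedComponentsWithStats(m.astype(np.uint8))
  for i in range(1,nl):
    if st[i,4]<60: continue
    Q=P[lab==i]; zt=np.percentile(Q[:,2],97); top=Q[Q[:,2]>zt-.008]
    print(n,zt.round(3),[np.round(v) for v in cv2.minAreaRect((top[:,:2]*1000).astype(np.float32))])
to(.4186,-.302,.15,274)
E
```

```text
time_s: 42.65
tool_pos: [0.5555, -0.3534, 0.0318]
tool_rot: [-0.0, 0.732, -0.682, 0.0]
ft_force: [0.7, -0.1, -1.4]
gripper_width: 0.0557
time_s: 42.85
tool_pos: [0.5553, -0.3533, 0.0315]
tool_rot: [-0.0, 0.732, -0.682, 0.0]
ft_force: [0.3, -0.2, -2.0]
gripper_width: 0.0557
time_s: 43.85
tool_pos: [0.5552, -0.353, 0.1509]
tool_rot: [-0.0, 0.732, -0.682, -0.0]
ft_force: [-0.3, 0.3, -0.6]
gripper_width: 0.0287
sc 0.096 [array([652., 152.]), array([54., 58.]), np.float64(51.0)]
sc 0.096 [array([678.,   8.]), array([57., 59.]), np.float64(47.0)]
sc 0.062 [array([ 549., -236.]), array([60., 63.]), np.float64(38.0)]
sc 0.062 [array([ 557., -355.]), array([55., 55.]), np.float64(3.0)]
si 0.062 [array([ 554., -352.]), array([53., 60.]), np.float64(2.0)]
si 0.062 [array([ 548., -234.]), array([67., 60.]), np.float64(90.0)]
si 0.094 [array([668.,  85.]), array([ 74., 215.]), np.float64(14.0)]
delta [-60.4 132.2  -0. ] turn [0.1 0.1 0. ] psi now -86.0 [ 0.5547 -0.3529  0.1496]
```

View pics/s8.png

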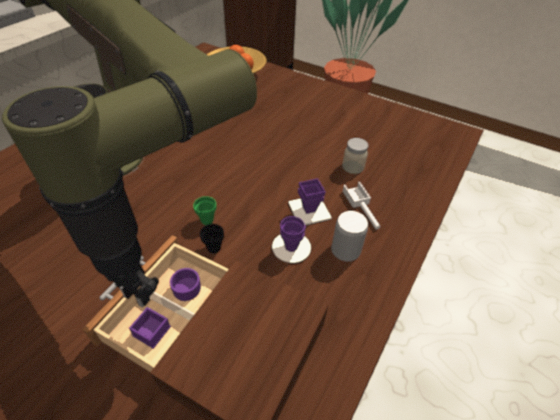

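Both pots are in their compartments at (185,284) and (150,327). The stacks stand on the saucer (292,236) and the plate (312,198). I now close the drawer.

```bash
python3 -m jog '{"delta_pos":[[-60,132,0],[-60,132,0],[-60,132,0],[-60,132,0],[-60,132,0],[-60,132,0],[-60,132,0],[-60,132,0]],"turn":[[0,0,0],[0,0,0],[0,0,0],[0,0,0],[0,0,0],[0,0,0],[0,0,0],[0,0,0]],"grip":[177,177,177,177,177,177,177,177]}' 20
python3 - <<'E'
from h import *
to(.4186,-.302,.0345,274)
E
```

```text
time_s: 44.75
tool_pos: [0.4198, -0.3028, 0.1506]
tool_rot: [0.0, 0.732, -0.682, -0.001]
ft_force: [-0.2, -0.7, -0.2]
gripper_width: 0.0259
delta [ -0.8   1.  116.1] turn [0.1 0.  0. ] psi now -86.0 [ 0.4198 -0.3028  0.1506]
```

```bash
python3 -m jog '{"delta_pos":[[-1,1,30],[-1,1,60],[-1,1,90],[-1,1,105],[-1,1,116],[-1,1,116],[-1,1,116],[-1,1,116],[-1,1,116],[-1,1,116]],"turn":[[0,0,0],[0,0,0],[0,0,0],[0,0,0],[0,0,0],[0,0,0],[0,0,0],[0,0,0],[0,0,0],[0,0,0]],"grip":[177,177,177,177,177,177,255,255,255,255]}' 25
python3 -m jog '{"delta_pos":[[0,0,0],[0,-8,0],[0,-18,0],[0,-30,0],[0,-42,0],[0,-54,0],[0,-66,0],[0,-78,0],[0,-90,0],[0,-100,0]],"turn":[[0,0,0],[0,0,0],[0,0,0],[0,0,0],[0,0,0],[0,0,0],[0,0,0],[0,0,0],[0,0,0],[0,0,0]],"grip":[255,255,255,255,255,255,255,255,255,255]}' 40
python3 -m jog '{"delta_pos":[[0,-10,0],[0,-20,0],[0,-30,0],[0,-40,0],[0,-48,0],[0,-54,0],[0,-58,0],[0,-61,0],[0,-63,0],[0,-63,0]],"turn":[[0,0,0],[0,0,0],[0,0,0],[0,0,0],[0,0,0],[0,0,0],[0,0,0],[0,0,0],[0,0,0],[0,0,0]],"grip":[255,255,255,255,255,255,255,255,255,255]}' 40
```

```text
time_s: 45.75
tool_pos: [0.4191, -0.3021, 0.0366]
tool_rot: [-0.0, 0.732, -0.682, 0.001]
ft_force: [1.5, 0.6, 3.0]
gripper_width: 0.0097
time_s: 46.75
tool_pos: [0.5189, -0.2949, 0.0366]
tool_rot: [0.0, 0.732, -0.682, 0.001]
ft_force: [-1.7, 1.2, 7.0]
gripper_width: 0.009
time_s: 47.75
tool_pos: [0.5817, -0.2903, 0.0366]
tool_rot: [-0.0, 0.732, -0.682, 0.001]
ft_force: [-0.4, 1.2, 5.4]
gripper_width: 0.009
```

```bash
python3 -m jog '{"delta_pos":[[0,-1,0],[0,-2,0],[0,-3,0],[0,-4,0],[0,-5,0],[0,-6,0],[0,-6,0]],"turn":[[0,0,0],[0,0,0],[0,0,0],[0,0,0],[0,0,0],[0,0,0],[0,0,0]],"grip":[255,255,255,255,255,255,255]}' 40
```

```text
time_s: 48.45
tool_pos: [0.5838, -0.2901, 0.0366]
tool_rot: [0.002, 0.732, -0.682, -0.003]
ft_force: [-13.8, 3.6, 12.8]
gripper_width: 0.0095
```

```bash
python3 -m jog '{"delta_pos":[[0,2,0],[0,3,0],[0,3,0],[0,3,0],[0,3,0],[0,3,-20],[0,3,-60],[0,3,-110],[0,3,-150],[0,3,-150]],"turn":[[0,0,0],[0,0,0],[0,0,0],[0,0,0],[0,0,0],[0,0,0],[0,0,0],[0,0,0],[0,0,0],[0,0,0]],"grip":[255,255,177,177,177,177,177,177,177,177]}' 20
python3 -m jog '{"delta_pos":[[0,45,0],[0,90,0],[0,120,0],[0,120,0],[0,120,0],[0,120,0]],"turn":[[0,0,0],[0,0,0],[0,0,0],[0,0,0],[0,0,0],[0,0,0]],"grip":[177,177,177,177,177,177]}' 20
python3 - <<'E'
from h import *
p,P,K,T=shot('scene'); p2,P2,K2,T2=shot('side'); cv2.imwrite('pics/s9.png',np.hstack([p,p2])[:,:,::-1]); im=cv2.imread('pics/s9.png'); cv2.imwrite('pics/s9.png',cv2.resize(im,(800,300)))
p3,P3,K3,T3=shot('wrist')
for n,P in(('sc',P),('si',P2),('wr',P3)):
    Q=P[np.isfinite(P[...,0])]
    for y in(-.33,-.29,-.25):
        S=Q[(abs(Q[:,1]-y)<.006)&(Q[:,0]>.55)&(Q[:,0]<.606)&(Q[:,2]>.048)&(Q[:,2]<.07)]
        F=Q[(abs(Q[:,1]-y)<.006)&(Q[:,0]>.55)&(Q[:,0]<.7)&(Q[:,2]>.075)&(Q[:,2]<.1)]
        print(n,y,len(S),S[:,0].min().round(4) if len(S) else 0,np.median(S[:,0]).round(4),'top front',F[:,0].min().round(4) if len(F) else 0, 'floor' )
E
```

```text
time_s: 49.45
tool_pos: [0.5862, -0.2914, 0.1931]
tool_rot: [-0.002, 0.732, -0.682, 0.005]
ft_force: [0.4, -0.3, 0.5]
gripper_width: 0.0263
time_s: 50.05
tool_pos: [0.4647, -0.2983, 0.1847]
tool_rot: [-0.0, 0.732, -0.682, -0.0]
ft_force: [0.1, -0.8, 0.2]
gripper_width: 0.0265
sc -0.33 33 0.5816 0.5881 top front 0.6201 floor
sc -0.29 30 0.5783 0.5857 top front 0.6189 floor
sc -0.25 26 0.5758 0.5823 top front 0.6159 floor
si -0.33 8 0.5801 0.5862 top front 0.6235 floor
si -0.29 9 0.579 0.5847 top front 0.6186 floor
si -0.25 9 0.5752 0.5807 top front 0.6165 floor
wr -0.33 161 0.5798 0.5842 top front 0.6206 floor
wr -0.29 152 0.5776 0.5812 top front 0.6174 floor
wr -0.25 149 0.5741 0.5786 top front 0.6143 floor
```

View pics/s9.png

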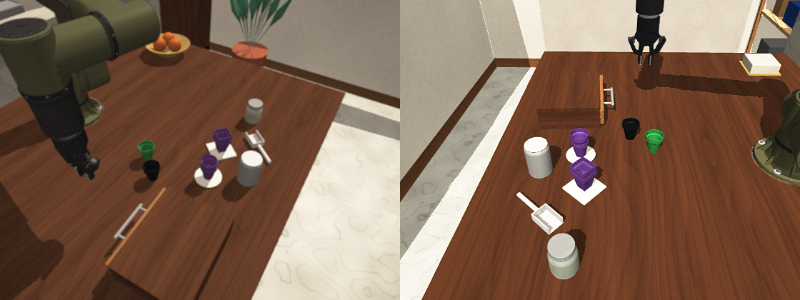

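The picture shows the drawer closed and both stacks upright. The handle reads about 2 mm short of the stop, so I nudge the bar once with shut fingers.

```bash
python3 -m jog '{"delta_pos":[[0,-60,20],[0,-60,60],[0,-60,100],[0,-60,130],[0,-60,146],[0,-60,146],[0,-60,146],[0,-70,146],[0,-80,146],[0,-90,146]],"turn":[[0,0,0],[0,0,0],[0,0,0],[0,0,0],[0,0,0],[0,0,0],[0,0,0],[0,0,0],[0,0,0],[0,0,0]],"grip":[255,255,255,255,255,255,255,255,255,255]}' 20
python3 -m jog '{"delta_pos":[[0,-2,0],[0,-4,0],[0,-6,0],[0,-8,0],[0,-8,0]],"turn":[[0,0,0],[0,0,0],[0,0,0],[0,0,0],[0,0,0]],"grip":[255,255,255,255,255]}'
```

```text
time_s: 51.2
tool_pos: [0.5556, -0.2922, 0.0406]
tool_rot: [-0.001, 0.732, -0.682, 0.001]
ft_force: [1.4, 0.1, 0.3]
gripper_width: -0.0001
time_s: 51.7
tool_pos: [0.5619, -0.2916, 0.0392]
tool_rot: [0.0, 0.732, -0.682, -0.0]
ft_force: [1.0, 0.3, -0.2]
gripper_width: 0.0
```

```bash
python3 -m jog '{"delta_pos":[[0,-2,0],[0,-4,0],[0,-6,0],[0,-6,0]],"turn":[[0,0,0],[0,0,0],[0,0,0],[0,0,0]],"grip":[255,255,255,255]}'
python3 -m jog '{"delta_pos":[[0,-1,0],[0,-2,0],[0,-3,0],[0,-3,0]],"turn":[[0,0,0],[0,0,0],[0,0,0],[0,0,0]],"grip":[255,255,255,255]}'
```

```text
time_s: 52.1
tool_pos: [0.565, -0.2915, 0.0393]
tool_rot: [0.002, 0.731, -0.682, -0.003]
ft_force: [-11.9, 1.6, 6.5]
gripper_width: 0.0002
time_s: 52.5
tool_pos: [0.5652, -0.2915, 0.0392]
tool_rot: [0.004, 0.731, -0.682, -0.005]
ft_force: [-21.3, 3.5, 12.7]
gripper_width: -0.0002
```

Firm stop at 21 N with no further movement, so it is shut. I back away, check and hand in.

```bash
python3 -m jog '{"delta_pos":[[0,10,0],[0,30,0],[0,50,0],[0,50,-40],[0,50,-90],[0,50,-140],[0,50,-140],[0,50,-140],[0,50,-140]],"turn":[[0,0,0],[0,0,0],[0,0,0],[0,0,0],[0,0,0],[0,0,0],[0,0,0],[0,0,0],[0,0,0]],"grip":[255,255,255,255,255,255,255,255,255]}'
python3 - <<'E'
from h import *
p,P,K,T=shot('scene'); 
p3,P3,K3,T3=shot('wrist')
for n,P_ in(('sc',P),('wr',P3)):
    Q=P_[np.isfinite(P_[...,0])]
    for y in(-.33,-.29,-.25):
        S=Q[(abs(Q[:,1]-y)<.006)&(Q[:,0]>.55)&(Q[:,0]<.606)&(Q[:,2]>.048)&(Q[:,2]<.07)]
        print(n,y,len(S),S[:,0].min().round(4) if len(S) else 0,np.median(S[:,0]).round(4) if len(S) else 0)
hsv=cv2.cvtColor(p,cv2.COLOR_RGB2HSV); m=(hsv[...,0]>125)&(hsv[...,0]<160)&(hsv[...,1]>90)&np.isfinite(P[...,0])
w=(hsv[...,1]<60)&(hsv[...,2]>170)&np.isfinite(P[...,0])&(P[...,2]<.03)&(P[...,2]>.003)&(P[...,0]<.85)&(P[...,0]>.5)
for M in(m,w):
  nl,lab,st,_=cv2.connectedComponentsWithStats(M.astype(np.uint8))
  for i in range(1,nl):
    if st[i,4]<150: continue
    Q=P[lab==i]; zt=np.percentile(Q[:,2],97); top=Q[Q[:,2]>zt-.008]
    print(zt.round(3),[np.round(v) for v in cv2.minAreaRect((top[:,:2]*1000).astype(np.float32))])
print(r.sense()['time_s'], r.finish_job())
E
```

```text
time_s: 53.4
tool_pos: [0.5207, -0.2941, 0.1779]
tool_rot: [-0.0, 0.732, -0.682, -0.001]
ft_force: [0.0, 0.2, -0.1]
gripper_width: -0.0001
sc -0.33 31 0.5815 0.5882
sc -0.29 30 0.5789 0.5846
sc -0.25 27 0.5763 0.5826
wr -0.33 181 0.5809 0.5854
wr -0.29 175 0.5774 0.5822
wr -0.25 175 0.5746 0.5801
0.096 [array([653., 151.]), array([54., 57.]), np.float64(49.0)]
0.096 [array([678.,   7.]), array([57., 60.]), np.float64(49.0)]
0.013 [array([653., 153.]), array([97., 95.]), np.float64(49.0)]
0.012 [array([680.,   4.]), array([96., 83.]), np.float64(26.0)]
the job is handed in; nothing more can be done
53.5 None
```

The job was handed in at 53.5 s. I opened the drawer to its stop, then nested the two round cups on the saucer and the two square cups on the plate. Next I stood the round pot in the left compartment and the square pot in the right, and pushed the drawer shut. The third cup of each kind was absent, and one pot was knocked aside mid-run; I re-measured it before gripping.

**Stacks:** My last checks put both tops at 0.096 m, against 0.094 m expected. Both stacks were within about 3 mm of the middle of their dishes. The square stack's yaw matched the plate's.

**Pots:** Before closing, both stood with their tops at 0.062 m, against about 0.061 m expected.

**Drawer:** After the first push, the wrist camera showed the handle about 2 mm short of the stop. I nudged it again with shut fingers until it met a firm stop at 21 N. The handle then read about 1 mm further in the wrist view and no real change in the scene view, which is within the calibration.

**Forces:** Finger force was 20–25 N on cups and pots. The largest force I saw was about 34 N, when testing the open stop.

**Bystanders:** I never reached for the canister, scoop, jar or the black and green cups. They looked undisturbed in the last pictures, but I did not measure them again at the end.

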